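# Swing the bread board home in its counter dock and prove the catch

### The job

Push near the free end of the long bread board so that it turns about its round eye, which stays in the steel cup, until its side lies along the stop rail and the sprung catch has snapped out in front of its tongue. Then push the free end back from behind until the catch stops it, bear on it lightly (about 8 N for one second) to prove that it holds, and leave the board latched. Work gently, never with more than 25 N on the board nor 12 N on the catch as you test it; keep the board flat on the counter, do not work the catch with the fingers, and leave the jar, the pot lid and the masher where they are.

Things in the scene. Friction and masses are not known exactly. Their poses are not given: they have to be found in the camera images.
- dock: steel fittings screwed to the white counter, moving as one. Origin on the counter at the axis of the half-round cup that holds the board's eye; x along the home board, y to the open side from which the board swings in, z up. Sizes in mm: cup inner radius 29, wall 6, 26 high, open towards +x; catch housing at the other end, x=325 to 371, y=8 to 79, 33 high.
- rail_end (a point): end of the stop rail nearest the catch, on the face the board rests against (dock frame x=200, y=-47.5 mm). The rail is rigid, 100 mm long (x=100 to 200), 10 thick, 26 high, with a 4 mm high foot behind it to y=-84. Beyond this end (x over 200) the counter behind the board is free: push the board back from behind there.
- board: flat beech board, 20 mm thick, 0.25 to 0.5 kg, lying on the counter. Origin under the centre of its round eye (radius 27); x runs to the free end, y to its left, z up. Neck 30 wide to x=80, blade 95 wide (y=-47.5 to 47.5) from x=80 to 285, tongue 28 wide to x=303. Starts swung out to the dock's +y by 20 to 42 degrees, eye loose in the cup; home is parallel with the dock's x.
- push (a point): middle height of the blade's outer (+y) side, board frame x=250, y=47.5 mm: the place to push it home. The swing takes 1 to 5 N there. The opposite place, x=250, y=-47.5, is where it can be pushed back from behind.
- tongue (a point): middle of the end face of the board's tongue, 303 mm from the eye's centre, 10 above the counter; with the board on the rail it lies at x about 300 to 305, y about 0 in the dock frame
- catch: dark greased steel spring catch, 6 to 22 mm high, sliding along the dock's x: its frame coincides with the dock's while out and moves up to 14 mm along +x when pressed in by 4 to 6 N. Its nose has a flat holding side towards the rail and a ramp towards +y, 25 degrees off the dock's y, 31 mm long, up which the tongue slides; passing takes 4 to 12 N at the free end.
- nose (a point): tip line of the catch's nose, 14 mm up: dock frame x=293 mm when out, about 303 while the tongue rides on it (this point's y means nothing). The nose is screwed fast somewhere between two settings: its holding side lies at dock y=16 to 38 mm, different each time and not measured. So the latched tongue has 2 to 24 mm of play off the rail: feel for the catch.
- jar: white ceramic clip-top jar, 96 across, 131 high, origin under its centre; bystander
- pot_lid: aluminium pot lid with a black knob, 192 across, 47 high, origin under its centre; bystander
- masher: turned wooden masher standing on its head (62 across), 217 high, origin under its centre; bystander

How it is judged (in metres and radians):
On the way, in this order (a step that is already met when the one before it is completed fails the run):
1. the board is home beside the stop rail, with the catch out in front of its tongue (y of tongue in the frame of dock below 0.004 m and x of nose in the frame of dock below 0.295 m and angle between the x axis of board and the x axis of dock, either way round below 0.03 rad), for 0.2 s.
2. the latched board is pushed back from behind and bears on the catch with at least 3 N for 0.6 s (contact force between board and catch above 3 N and y of tongue in the frame of dock below 0.027 m and x of nose in the frame of dock below 0.295 m), for 0.6 s.
At the end, for the whole second after the job is handed in: The board lies flat and still, parallel with the stop rail within 0.1 rad, its eye within 8 mm of the cup's axis, its tongue's middle between 5 mm to the rail side and 26.5 mm to the open side of the dock's x axis, and the catch fully out (within 2 mm) in front of it (y of tongue in the frame of dock between -0.005 and 0.0265 m and x of nose in the frame of dock below 0.295 m and angle between the x axis of board and the x axis of dock, either way round below 0.1 rad and horizontal distance between board and dock below 0.008 m and angle between board's own z axis and vertical below 0.03 rad and linear speed of board below 0.01 m/s); the robot touches nothing.
It fails at once if the fingers press on the board with more than 25 N, or the latched board bears on the catch with more than 12 N (contact force between the fingers and board above 25 N or (contact force between board and catch above 12 N and y of tongue in the frame of dock below 0.027 m and x of nose in the frame of dock below 0.295 m)).
It fails at once if the catch is worked with the fingers or arm (contact force between any of the arm, the fingers and catch above 1 N).
It fails at once if the board is lifted or tipped off the counter (height (world z) of board above 0.012 m or angle between board's own z axis and vertical above 0.12 rad).
It fails at once if the eye leaves the cup (horizontal distance between board and dock above 0.015 m).
It fails at once if the jar, pot lid or masher is moved by more than 20 mm (distance of any of jar, pot_lid, masher from where it was at the start of the episode above 0.02 m).
It also fails if it takes over 72 s, if anything falls off the work surface, if the arm or the gripper's body presses on something with over 40 N, if the wrist force passes 120 N, or if a joint passes its speed limit or range.

### The arm

A 7-joint arm with a two-finger parallel gripper is mounted at the origin on the work surface. World frame = base frame: x ahead of the robot, y to its left, z up, the work surface at z = 0. Lengths are in mm, angles in rad, forces in N, time in s.
With the tool pointing down it reaches from about 425 to 925 mm from the base axis. Payload 6.8 kg.
Tool frame: the origin (TCP) lies at the very end of the fingers, on their centre line; the grasp point (between the pads) lies 19 mm behind it (bot.tcp_to_grasp is the distance from the TCP to the grasp point, in mm); z points along the fingers, y is the line along which they close (so a half turn about z gives the same grasp; the last joint's range is limited). The gripper opens to 85 mm and grips with 20 to 120 N. Pads are 22 mm wide; open, the fingers measure 114 mm over their backs; the gripper's body (76 mm by 85 mm) begins 54 mm behind the grasp point. The pads swing forward as they close: fully open they stand 13 mm farther back than shut.
Start: joints at [-0.108, 0.477, 0.022, 1.555, -0.011, 1.109, -0.083], TCP at [675.017, 0.007, 207.708] pointing down, gripper open.
Joint ranges: [-2.96, 2.96], [-0.34, 2.1], [-1.41, 1.46], [0.24, 2.44], [-1.37, 4.51], [0.17, 1.92], [-2.96, 2.96]. Speed limits (rad/s): [2.39, 2.39, 3.14, 3.14, 3.14, 3.14, 3.14].

### API

Orientations are given as a unit quaternion [x, y, z, w].
In Python, from plant import bot gives the robot as it stands.
- The arm moves only by the tool move_arm, never from a script. Its argument "moves" is a list of rows, each a list of 7 numbers: the shift along the world's x, y, z in mm, then the turn, a rotation vector about the world's x, y, z in rad, then the opening, from -1 (shut) to 1 (fully open). A call has 1 to 10 rows; each row is the pose to reach, as a shift and turn from the pose commanded when the call began; what a row does not reach only later rows make up. A row lasts 1/12 s, in which the tool goes at most 41.7 mm and 7.16 degrees, less where a joint would pass 70% of its speed; a pose out of reach is approached as far as the arm can. A call with a gripper value outside its range is refused whole. The fingers move at their own pace and stop on an object; the grip force is fixed at half the most. Time passes only in rows, so rows that repeat a pose let the fingers close. It gives the time, the measured TCP pose, the force, the opening and the grip force at its end, in the units of the state.
- bot.get_obs(): the state, without advancing time (a new reading comes with each control period).
- bot.snapshot(name): name is "scene" or "side" or "wrist"; returns a dict with "frame" (400x640x3 uint8, red, green, blue), "fx", "fy", "cx", "cy" (pixels), "T" (4x4, takes a point from camera to world coordinates); the wrist camera has in their place "mount" (4x4, takes a point from camera to tool coordinates, whose origin is the TCP and whose axes are the flange's). Camera axes: x right, y down, z forward; pixel columns grow to the right and rows downward; lengths in mm; the calibration is good to about 2 mm. A picture is of the moment at which its call begins: read the wrist's pose just before it. There is no depth.
- bot.finish_job(): hands the job in; it is judged then, once.
The state is a dict: "clock": time; "joint_positions": joint angles; "qd": joint speeds; "effort": joint torques, N m; "tcp_pos": TCP position; "ee_rot": TCP orientation; "force": force on the tool from outside, world axes, zero at the start; "wrist_torque": the same for the moment, N m; "opening": finger opening in mm; "gripper_force": force on a finger pad.
Only numpy, scipy, OpenCV 4.12 (cv2) and the standard library are available. Lean on these libraries where they do the work, as an engineer would, in place of code of your own. Each camera call takes 0.05 s, during which the arm holds its last target. There are 200 camera calls.

## Working session

There is one attempt and no reset: what is moved stays moved. The work goes in short steps, Python scripts to look and compute and a tool call to move; the robot and the scene stay as the last step left them, time stands still between calls to the robot, and variables do not carry over. Pictures are saved under pics/ and viewed, at most 10 in all, crops included, and the job is handed in when it is done.

Besides the shell and the picture viewer there is one more tool, called after "Call:" by a JSON object that holds its "api" and its "payload". move_arm: Moves the arm, as the interface text tells. Its arguments: {"type":"object","properties":{"moves":{"type":"array"}},"required":["moves"]}

```bash
mkdir -p pics
cat > h.py <<'E'
import numpy as np, cv2
from plant import bot
from scipy.spatial.transform import Rotation as R
def snap(n,f):
    o=bot.get_obs(); s=bot.snapshot(n)
    if 'T' not in s:
        T=np.eye(4);T[:3,:3]=R.from_quat(o['ee_rot']).as_matrix();T[:3,3]=o['tcp_pos'];s['T']=T@s['mount']
    cv2.imwrite(f'pics/{f}.png',s['frame'][:,:,::-1]); np.savez(f'pics/{f}.npz',T=s['T'],k=[s['fx'],s['fy'],s['cx'],s['cy']])
def px2w(f,u,v,z):
    d=np.load(f'pics/{f}.npz');fx,fy,cx,cy=d['k'];T=d['T']
    r=T[:3,:3]@[(u-cx)/fx,(v-cy)/fy,1];return T[:3,3]+r*(z-T[2,3])/r[2]
E
python3 - <<'E'
from h import *
snap('scene','a');snap('side','b');print(bot.get_obs())
a=cv2.imread('pics/a.png');b=cv2.imread('pics/b.png')
cv2.imwrite('pics/ab.png',cv2.resize(a,(800,500)))
E
```

```text
{'clock': 0.1, 'joint_positions': array([-0.10812182,  0.47769348,  0.02236746,  1.55633221, -0.01151378,
        1.10927762, -0.0831124 ]), 'qd': array([-0.00032297, -0.00011574, -0.00035465, -0.00378578,  0.00093257,
        0.00101556, -0.00040014]), 'effort': array([ 5.69385389e-03, -5.97765398e+01,  1.61440808e+00, -2.81952703e+01,
        1.29656185e-02,  5.02699884e-03, -1.13572563e-05]), 'tcp_pos': array([ 6.74447473e+02, -8.74937486e-03,  2.06848101e+02]), 'ee_rot': array([ 7.07106035e-01,  7.07107085e-01, -5.97851477e-04, -5.18114217e-04]), 'force': array([-0.13952974,  0.23461609, -0.68784543]), 'wrist_torque': array([ 0.04260719, -0.02868529,  0.04756261]), 'gripper_force': 0.0, 'opening': 85.6721567913291}
```

View pics/a.png

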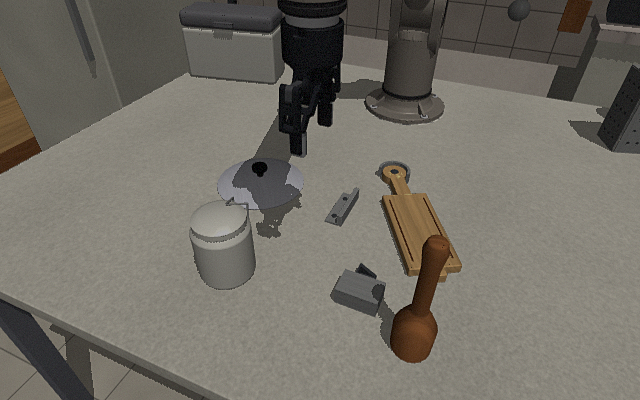

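View pics/b.png

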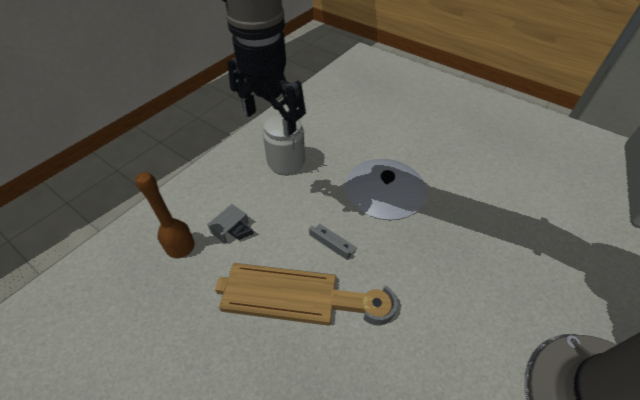

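The side view shows the eye at about (377,303), the tongue at (218,286), the rail from (311,230) to (355,250) and the catch housing at about (230,222). The masher is at (177,240), close to the housing. I'll enlarge the side view.

Run:
```python
from h import *
b=cv2.imread('pics/b.png');cv2.imwrite('pics/bc.png',cv2.resize(b[190:340,150:410],(780,450),interpolation=cv2.INTER_CUBIC))
```

```text
(no output)
```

View pics/bc.png

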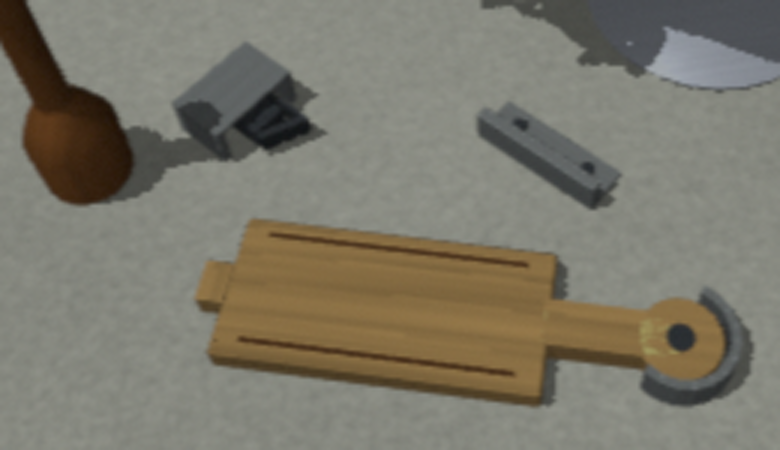

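Run:
```python
from h import *
P=lambda u,v,z:px2w('b',150+u/3,190+v/3,z)[:2].round(1)
for n,u,v,z in [('eye',680,337,20),('tongL',206,262,20),('tongR',197,304,20),('b1',250,220,20),('b2',555,256,20),('b3',211,354,20),('b4',541,394,20),('rail_c',480,117,26),('rail_e',595,194,26),('railc0',480,132,0),('raile0',594,208,0),('house1',246,43,33),('h2',292,74,33),('h3',176,105,33),('h4',222,140,33),('nose',310,128,20),('masher',82,165,20)]: print(n,P(u,v,z))
print(np.load('pics/b.npz')['T'][:3,3])
e=P(680,337,20);t=P(201.5,283,20);print(np.hypot(*(t-e)),np.arctan2(*(t-e)[::-1]))
r0=P(595,194,26);r1=P(480,117,26);print(np.hypot(*(r1-r0)))
# dock angle: fit pts known: (100,-47.5),(200,-47.5),(0,0)
A=np.array([[100,-47.5],[200,-47.5]]);
W=np.array([r0,r1]);a=A-A.mean(0);w=W-W.mean(0)
# scipy-ish 2D fit incl. eye
A=np.vstack([A,[0,0],[325,8],[325,79],[371,79],[371,8]]);W=np.vstack([W,e,P(292,74,33),P(222,140,33),P(176,105,33),P(246,43,33)])
a=A-A.mean(0);w=W-W.mean(0)
th=np.arctan2((a[:,0]*w[:,1]-a[:,1]*w[:,0]).sum(),(a*w).sum());M=np.array([[np.cos(th),-np.sin(th)],[np.sin(th),np.cos(th)]])
t=W.mean(0)-M@A.mean(0);print('dock',t,th);print((A@M.T+t-W).round(1))
for q in [(250,47.5),(250,-47.5),(200,-47.5)]:print(M@q+t)
```

```text
eye [379.3  70.9]
tongL [647.4 209.7]
tongR [630.6 233. ]
b1 [646.9 171.3]
b2 [471.8  72.2]
b3 [599.7 250.2]
b4 [426.3 150.4]
rail_c [574.   19.1]
rail_e [475.3  22.1]
railc0 [577.5  15.4]
raile0 [477.2  17.8]
house1 [747.1  73.7]
h2 [700.5  74. ]
h3 [746.1 142. ]
h4 [699.2 143. ]
nose [665.8  94.6]
masher [768.8 210. ]
[290.41100611 362.38995881 665.02248678]
300.12084232855267 0.5256760263931578
98.74558217966006
dock [375.49444158  70.37223201] -0.015837374117467374
[[-0.6 -0.8]
 [ 0.7  0.6]
 [-3.8 -0.5]
 [ 0.1 -0.8]
 [ 2.5  1.2]
 [ 1.6  1.5]
 [-0.5 -1.2]]
[626.21533326 113.90709709]
[624.71084561  18.9190109 ]
[574.71711604  19.71084651]
```

Dock is near (376,70) at −0.016 rad and the board is swung out about 0.54 rad. I'll shut the fingers and go to the outer side of the board.

Call:
{"api": "move_arm", "payload": {"moves": [[-35, 72, 0, 0, 0, 0, -1], [-70, 145, 0, 0, 0, 0, -1], [-105, 218, 0, 0, 0, 0, -1], [-140, 290, 0, 0, 0, 0, -1], [-140, 290, 0, 0, 0, 0, -1], [-140, 290, -40, 0, 0, 0, -1], [-140, 290, -80, 0, 0, 0, -1], [-140, 290, -120, 0, 0, 0, -1], [-140, 290, -150, 0, 0, 0, -1], [-140, 290, -150, 0, 0, 0, -1]]}}

```text
clock: 0.93
tcp_pos: [532.9, 291.6, 55.3]
ee_rot: [0.706, 0.708, -0.001, -0.001]
force: [-0.2, -1.1, -1.1]
opening: 0.1
gripper_force: 0.0
```

Run:
```python
from h import *
print(bot.get_obs()['tcp_pos']);snap('side','c');snap('wrist','w')
c=cv2.imread('pics/c.png')[150:350,130:430];w=cv2.imread('pics/w.png')
cv2.imwrite('pics/cw.png',np.vstack([cv2.resize(c,(480,320)),cv2.resize(w,(480,280))]))
print('lid',px2w('b',385,188,5),'jar',px2w('b',285,165,0))
```

```text
[532.86245293 291.59430499  55.31149546]
lid [ 513.92033799 -191.70515739    5.        ] jar [ 755.98340651 -111.22626251    0.        ]
```

View pics/cw.png

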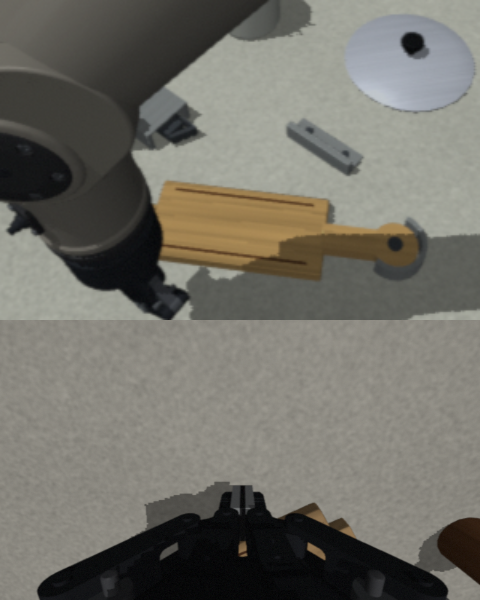

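The fingertips are clear of the board, and the wrist view shows the board edge ahead. Next I descend and approach.

Call:
{"api": "move_arm", "payload": {"moves": [[0, 0, -30, 0, 0, 0, -1], [0, 0, -49, 0, 0, 0, -1], [5, -5, -49, 0, 0, 0, -1], [12, -13, -49, 0, 0, 0, -1], [20, -21, -49, 0, 0, 0, -1], [26, -29, -49, 0, 0, 0, -1], [32, -37, -49, 0, 0, 0, -1], [35, -42, -49, 0, 0, 0, -1], [37, -46, -49, 0, 0, 0, -1], [39, -50, -49, 0, 0, 0, -1]]}}

```text
clock: 1.87
tcp_pos: [574.4, 239.5, 9.1]
ee_rot: [0.707, 0.707, 0.0, -0.0]
force: [0.3, -0.9, -0.5]
opening: -0.3
gripper_force: 0.0
```

Call:
{"api": "move_arm", "payload": {"moves": [[2, -3, 0, 0, 0, 0, -1], [5, -7, 0, 0, 0, 0, -1], [8, -10, 0, 0, 0, 0, -1], [10, -13, 0, 0, 0, 0, -1], [12, -16, 0, 0, 0, 0, -1], [14, -20, 0, 0, 0, 0, -1], [17, -24, 0, 0, 0, 0, -1], [19, -28, 0, 0, 0, 0, -1], [21, -31, 0, 0, 0, 0, -1], [23, -34, 0, 0, 0, 0, -1]]}}

```text
clock: 2.7
tcp_pos: [597.3, 205.5, 8.7]
ee_rot: [0.707, 0.707, -0.0, 0.0]
force: [-0.9, 0.2, -0.2]
opening: 0.2
gripper_force: 0.0
```

Run:
```python
from h import *
print(bot.get_obs()['force']);snap('scene','d')
c=cv2.imread('pics/d.png')[130:370,240:560]
cv2.imwrite('pics/dc.png',cv2.resize(c,(800,600),interpolation=cv2.INTER_CUBIC))
```

```text
[-0.93895504  0.2217737  -0.24549023]
```

View pics/dc.png

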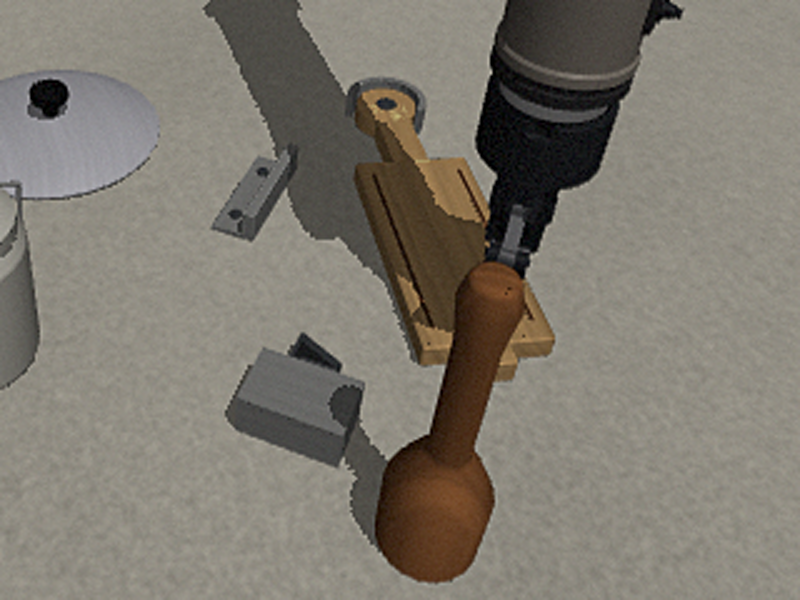

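Run:
```python
from h import *
d=np.load('pics/d.npz');fx,fy,cx,cy=d['k'];T=np.linalg.inv(d['T'])
def pr(p):
    q=T[:3,:3]@p+T[:3,3];return ((fx*q[0]/q[2]+cx-240)*2.5,(fy*q[1]/q[2]+cy-130)*2.5)
print('tip',pr([597,205,9]),pr([597,205,30]),'b3',pr([600,250,20]),'b4',pr([426,150,20]),'b1',pr([647,171,20]),'eye',pr([376,70,20]))
P=lambda u,v,z:px2w('d',240+u/2.5,130+v/2.5,z)[:2].round(1)
print(P(387,104,20),P(553,340,20),P(465,160,20),P(420,350,20),P(357,165,20),bot.get_obs()['tcp_pos'])
```

```text
tip (np.float64(488.0841076494447), np.float64(318.88826168821396)) (np.float64(493.86572967545237), np.float64(298.3202166908036)) b3 (np.float64(555.67443157153), np.float64(330.42974590043104)) b4 (np.float64(463.5358978158116), np.float64(152.9553198999605)) b1 (np.float64(427.17753612838396), np.float64(342.7404352203989)) eye (np.float64(386.7884844621757), np.float64(99.72908283680361))
[382.5  71.9] [609.7 249.5] [435.1 153.1] [655.3 168. ] [478.7  72.2] [597.73611172 204.63547723   8.69051896]
```

Run:
```python
from h import *
snap('side','e');snap('wrist','f')
c=cv2.imread('pics/e.png')[150:350,130:430];w=cv2.imread('pics/f.png')
cv2.imwrite('pics/ef.png',np.hstack([cv2.resize(c,(400,267)),cv2.resize(w[133:],(400,267))]))
cv2.imwrite('pics/ef.png',np.vstack([cv2.resize(c,(450,300)),cv2.resize(w[200:],(720,300))[:,135:585]]))
d=np.load('pics/e.npz');fx,fy,cx,cy=d['k'];T=np.linalg.inv(d['T'])
for p in ([597,205,9],[597,205,60]):
    q=T[:3,:3]@p+T[:3,3];print((fx*q[0]/q[2]+cx-130)*1.5,(fy*q[1]/q[2]+cy-150)*1.5)
o=bot.get_obs();print(o['tcp_pos'],o['force'],o['wrist_torque'])
```

```text
165.30369309288966 214.27457095340552
158.29067868184444 195.34812295917556
[597.20651792 205.59413936   8.69103133] [-0.26202458  0.51857814 -0.39898498] [ 0.02066124  0.02024773 -0.00820409]
```

View pics/ef.png

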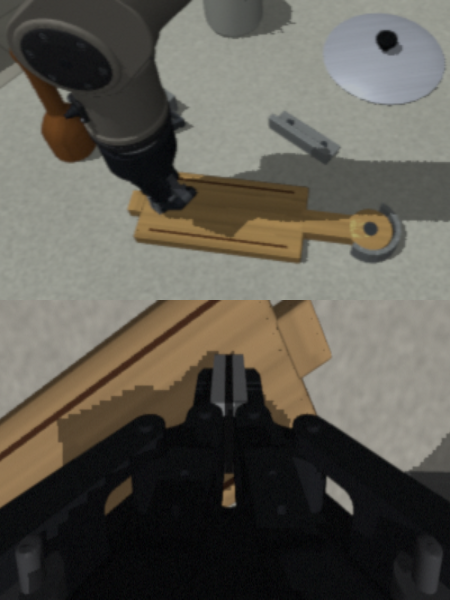

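Run:
```python
from h import *
for z in (10,25,40,60,80): print(z,px2w('e',130+190/1.5,150+195/1.5,z).round(0),px2w('c',130+175/1.6,150+305/1.6,z).round(0))
# wrist cam: where does the TCP sit relative to cam; tip pixel
s=bot.snapshot('wrist');print(s['mount'].round(2),s['fx'],s['cx'],s['cy'])
T=np.linalg.inv(s['mount'])
for p in ([0,0,0],[0,0,-19]):
    q=T[:3,:3]@p+T[:3,3];print('tcp px',s['fx']*q[0]/q[2]+s['cx'],s['fy']*q[1]/q[2]+s['cy'],q)
# board from wrist picture
print(px2w('f',(331+135)/1.125,200+355/1.5-200,20),px2w('f',(302+135)/1.125,200+(370-300)/1.5,20), px2w('f',(275+135)/1.125,200+5/1.5,20))
print(px2w('f',(331+135)/1.125,200+55/1.5,20),px2w('f',(303+135)/1.125,200+69/1.5,20))
e=cv2.imread('pics/e.png')[220:320,210:310];w=cv2.imread('pics/f.png')[200:300,250:400]
cv2.imwrite('pics/tip.png',np.hstack([cv2.resize(e,(380,380),interpolation=2),cv2.resize(w,(400,267),interpolation=2)[:,:].repeat(1,0) if 0 else cv2.resize(w,(400,380),interpolation=2)]))
```

```text
10 [590. 167.  10.] [535. 270.  10.]
25 [583. 172.  25.] [529. 272.  25.]
40 [576. 176.  40.] [523. 274.  40.]
60 [567. 182.  60.] [516. 277.  60.]
80 [558. 188.  80.] [509. 279.  80.]
[[   0.     -0.96   -0.27   67.79]
 [   1.      0.      0.     -0.98]
 [  -0.     -0.27    0.96 -165.38]
 [   0.      0.      0.      1.  ]] 292.978438878513 323.03672766625766 200.430217804704
tcp px 324.40362092645466 233.81958109876604 [  0.82852995  20.23865969 177.58622315]
tcp px 324.5832832775393 247.15773602641667 [  0.84091727  25.4074128  159.30279246]
[648.30839419 207.93629887  20.        ] [634.07463681 201.78716983  20.        ] [619.3602215  227.63854572  20.        ]
[648.30839419 207.93629887  20.        ] [634.55797723 202.20139313  20.        ]
```

View pics/tip.png

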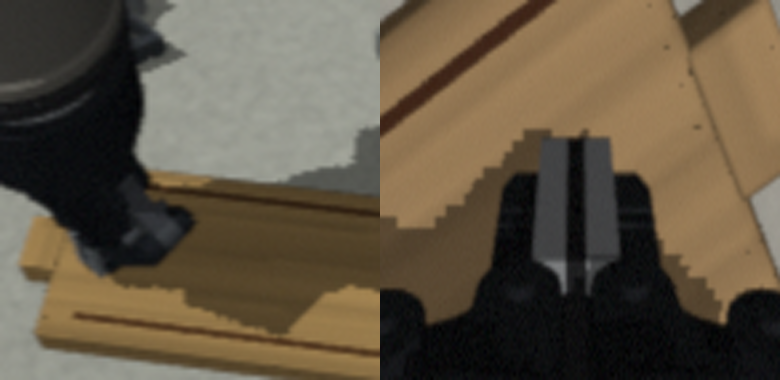

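The board hasn't moved and there was no contact force, so the fingertips must be passing just over it, higher than the TCP reading suggests. I'll back out and feel for the counter.

Call:
{"api": "move_arm", "payload": {"moves": [[0, 0, 6, 0, 0, 0, -1], [-10, 14, 10, 0, 0, 0, -1], [-25, 35, 10, 0, 0, 0, -1], [-40, 57, 10, 0, 0, 0, -1], [-57, 80, 10, 0, 0, 0, -1], [-60, 84, 0, 0, 0, 0, -1], [-60, 84, -3, 0, 0, 0, -1], [-60, 84, -4, 0, 0, 0, -1], [-60, 84, -5, 0, 0, 0, -1], [-60, 84, -5, 0, 0, 0, -1]]}}

```text
clock: 3.73
tcp_pos: [538.1, 288.3, 3.7]
ee_rot: [0.708, 0.706, -0.0, 0.0]
force: [-0.5, -0.9, 1.1]
opening: 0.0
gripper_force: 0.0
```

Run:
```python
from h import *
snap('scene','g');snap('wrist','i')
d=np.load('pics/g.npz');fx,fy,cx,cy=d['k'];T=np.linalg.inv(d['T'])
q=T[:3,:3]@bot.get_obs()['tcp_pos']+T[:3,3];u,v=(fx*q[0]/q[2]+cx),(fy*q[1]/q[2]+cy);print(u,v)
u,v=int(u),int(v);g=cv2.imread('pics/g.png')[v-60:v+40,u-50:u+50];w=cv2.imread('pics/i.png')[180:320,250:400]
cv2.imwrite('pics/gi.png',np.hstack([cv2.resize(g,(400,400),interpolation=2),cv2.resize(w,(400,400),interpolation=2)]))
```

```text
486.5516146098975 251.29483708159808
```

View pics/gi.png

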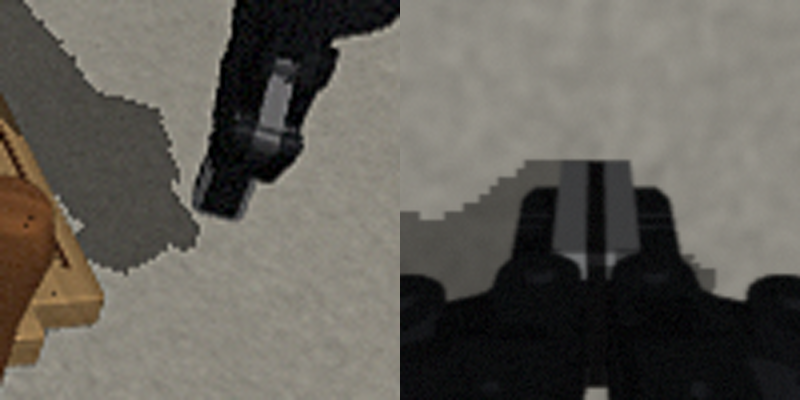

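The finger's shadow doesn't meet the tip, so the tip is really about 14 mm above the reading. I'll descend further and watch the force.

Call:
{"api": "move_arm", "payload": {"moves": [[0, 0, -1, 0, 0, 0, -1], [0, 0, -2, 0, 0, 0, -1], [0, 0, -3, 0, 0, 0, -1], [0, 0, -4, 0, 0, 0, -1], [0, 0, -5, 0, 0, 0, -1], [0, 0, -6, 0, 0, 0, -1], [0, 0, -7, 0, 0, 0, -1], [0, 0, -8, 0, 0, 0, -1], [0, 0, -8, 0, 0, 0, -1]]}}

```text
clock: 4.58
tcp_pos: [536.9, 290.0, -4.5]
ee_rot: [0.707, 0.707, -0.0, -0.0]
force: [0.7, -0.3, -0.6]
opening: 0.2
gripper_force: 0.0
```

Call:
{"api": "move_arm", "payload": {"moves": [[0, 0, -1, 0, 0, 0, -1], [0, 0, -2, 0, 0, 0, -1], [0, 0, -3, 0, 0, 0, -1], [0, 0, -4, 0, 0, 0, -1], [0, 0, -4, 0, 0, 0, -1]]}}

```text
clock: 5.0
tcp_pos: [536.9, 289.9, -8.6]
ee_rot: [0.707, 0.707, -0.0, -0.0]
force: [-0.0, -0.1, -0.7]
opening: -0.2
gripper_force: 0.0
```

Run:
```python
from h import *
print(bot.get_obs()['tcp_pos'],bot.get_obs()['force']);snap('scene','j');snap('side','k')
g=cv2.imread('pics/j.png')[190:290,435:535];w=cv2.imread('pics/k.png')[255:355,200:300]
cv2.imwrite('pics/jk.png',np.hstack([cv2.resize(g,(400,400),interpolation=2),cv2.resize(w,(400,400),interpolation=2)]))
```

```text
[536.86574527 289.89961568  -8.5580914 ] [-0.03492859 -0.14758604 -0.72598368]
```

View pics/jk.png

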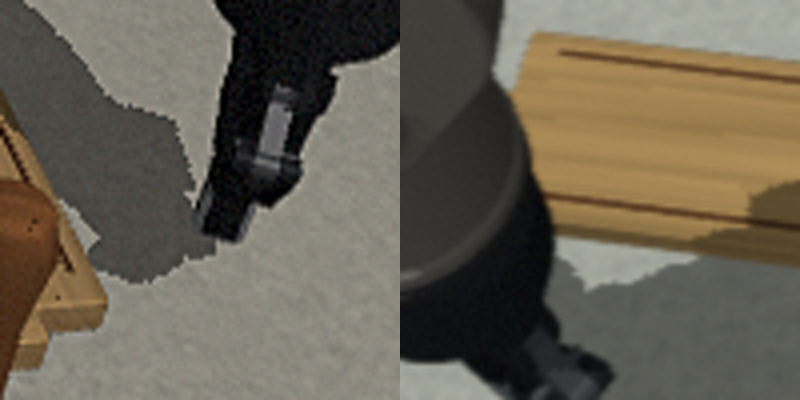

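Run:
```python
from h import *
for z in (3,7):print(px2w('j',490.5,250.5,z))
```

```text
[531.93679526 295.38593633   3.        ]
[536.41974525 294.70221128   7.        ]
```

Call:
{"api": "move_arm", "payload": {"moves": [[6, -9, 0, 0, 0, 0, -1], [12, -17, 0, 0, 0, 0, -1], [17, -23, 0, 0, 0, 0, -1], [20, -27, 0, 0, 0, 0, -1], [22, -30, 0, 0, 0, 0, -1], [24, -33, 0, 0, 0, 0, -1], [26, -36, 0, 0, 0, 0, -1], [28, -39, 0, 0, 0, 0, -1], [30, -42, 0, 0, 0, 0, -1], [32, -45, 0, 0, 0, 0, -1]]}}

```text
clock: 5.93
tcp_pos: [569.0, 245.0, -8.3]
ee_rot: [0.707, 0.707, 0.0, -0.0]
force: [-0.8, 1.4, 0.5]
opening: -0.1
gripper_force: 0.8
```

Contact, about 1.5 N. I'll follow the arc.

Call:
{"api": "move_arm", "payload": {"moves": [[2, -3, 0, 0, 0, 0, -1], [4, -6, 0, 0, 0, 0, -1], [6, -9, 0, 0, 0, 0, -1], [8, -12, 0, 0, 0, 0, -1], [10, -15, 0, 0, 0, 0, -1], [12, -18, 0, 0, 0, 0, -1], [14, -21, 0, 0, 0, 0, -1], [16, -24, 0, 0, 0, 0, -1], [18, -27, 0, 0, 0, 0, -1], [20, -30, 0, 0, 0, 0, -1]]}}

```text
clock: 6.77
tcp_pos: [589.2, 214.7, -8.3]
ee_rot: [0.707, 0.707, -0.0, -0.0]
force: [-0.9, 1.0, -0.9]
opening: -0.4
gripper_force: 0.9
```

Call:
{"api": "move_arm", "payload": {"moves": [[2, -3, 0, 0, 0, 0, -1], [3, -6, 0, 0, 0, 0, -1], [5, -9, 0, 0, 0, 0, -1], [6, -12, 0, 0, 0, 0, -1], [8, -15, 0, 0, 0, 0, -1], [9, -17, 0, 0, 0, 0, -1], [10, -19, 0, 0, 0, 0, -1], [11, -21, 0, 0, 0, 0, -1], [12, -23, 0, 0, 0, 0, -1], [13, -25, 0, 0, 0, 0, -1]]}}

```text
clock: 7.6
tcp_pos: [602.1, 189.9, -8.3]
ee_rot: [0.707, 0.707, 0.0, -0.0]
force: [-0.4, 0.7, -0.4]
opening: 0.2
gripper_force: 0.9
```

Call:
{"api": "move_arm", "payload": {"moves": [[1, -2, 0, 0, 0, 0, -1], [2, -4, 0, 0, 0, 0, -1], [3, -6, 0, 0, 0, 0, -1], [4, -8, 0, 0, 0, 0, -1], [4, -10, 0, 0, 0, 0, -1], [5, -11, 0, 0, 0, 0, -1], [6, -13, 0, 0, 0, 0, -1], [6, -14, 0, 0, 0, 0, -1], [7, -15, 0, 0, 0, 0, -1], [7, -16, 0, 0, 0, 0, -1]]}}

```text
clock: 8.43
tcp_pos: [609.1, 173.9, -8.3]
ee_rot: [0.707, 0.707, 0.0, -0.0]
force: [0.3, 0.9, -0.4]
opening: 0.3
gripper_force: 0.9
```

Call:
{"api": "move_arm", "payload": {"moves": [[0, -1, 0, 0, 0, 0, -1], [1, -2, 0, 0, 0, 0, -1], [1, -3, 0, 0, 0, 0, -1], [1, -4, 0, 0, 0, 0, -1], [2, -5, 0, 0, 0, 0, -1], [2, -6, 0, 0, 0, 0, -1], [3, -7, 0, 0, 0, 0, -1], [3, -8, 0, 0, 0, 0, -1], [3, -9, 0, 0, 0, 0, -1], [4, -10, 0, 0, 0, 0, -1]]}}

```text
clock: 9.27
tcp_pos: [612.0, 166.1, -8.3]
ee_rot: [0.707, 0.708, 0.0, -0.001]
force: [-3.7, 6.3, 0.8]
opening: 0.1
gripper_force: 3.7
```

Call:
{"api": "move_arm", "payload": {"moves": [[0, -1, 0, 0, 0, 0, -1], [0, -2, 0, 0, 0, 0, -1], [1, -3, 0, 0, 0, 0, -1], [1, -4, 0, 0, 0, 0, -1], [1, -5, 0, 0, 0, 0, -1], [1, -6, 0, 0, 0, 0, -1]]}}

```text
clock: 9.77
tcp_pos: [613.2, 161.0, -8.2]
ee_rot: [0.706, 0.708, 0.001, -0.001]
force: [-1.8, 7.4, -1.0]
opening: 0.0
gripper_force: 3.8
```

Call:
{"api": "move_arm", "payload": {"moves": [[0, -1, 0, 0, 0, 0, -1], [1, -2, 0, 0, 0, 0, -1], [1, -3, 0, 0, 0, 0, -1], [1, -4, 0, 0, 0, 0, -1], [2, -5, 0, 0, 0, 0, -1], [2, -6, 0, 0, 0, 0, -1], [2, -7, 0, 0, 0, 0, -1], [2, -8, 0, 0, 0, 0, -1]]}}

```text
clock: 10.43
tcp_pos: [616.4, 150.0, -8.3]
ee_rot: [0.707, 0.707, 0.0, 0.0]
force: [0.8, 2.8, -0.7]
opening: 0.1
gripper_force: 1.6
```

Call:
{"api": "move_arm", "payload": {"moves": [[0, -1, 0, 0, 0, 0, -1], [1, -2, 0, 0, 0, 0, -1], [1, -3, 0, 0, 0, 0, -1], [1, -4, 0, 0, 0, 0, -1], [1, -5, 0, 0, 0, 0, -1], [2, -6, 0, 0, 0, 0, -1], [2, -7, 0, 0, 0, 0, -1], [2, -8, 0, 0, 0, 0, -1], [2, -9, 0, 0, 0, 0, -1], [3, -10, 0, 0, 0, 0, -1]]}}

```text
clock: 11.27
tcp_pos: [619.0, 140.0, -8.2]
ee_rot: [0.707, 0.707, 0.0, -0.0]
force: [0.0, 4.6, 0.4]
opening: 0.1
gripper_force: 2.2
```

Call:
{"api": "move_arm", "payload": {"moves": [[0, -1, 0, 0, 0, 0, -1], [0, -2, 0, 0, 0, 0, -1], [1, -3, 0, 0, 0, 0, -1], [1, -4, 0, 0, 0, 0, -1], [1, -5, 0, 0, 0, 0, -1], [1, -6, 0, 0, 0, 0, -1], [1, -7, 0, 0, 0, 0, -1], [1, -8, 0, 0, 0, 0, -1]]}}

```text
clock: 11.93
tcp_pos: [620.7, 132.1, -8.1]
ee_rot: [0.707, 0.707, 0.001, 0.0]
force: [2.7, 4.2, -1.3]
opening: -0.2
gripper_force: 2.2
```

Call:
{"api": "move_arm", "payload": {"moves": [[0, -1, 0, 0, 0, 0, -1], [0, -2, 0, 0, 0, 0, -1], [0, -3, 0, 0, 0, 0, -1], [0, -4, 0, 0, 0, 0, -1], [0, -5, 0, 0, 0, 0, -1]]}}

```text
clock: 12.35
tcp_pos: [620.1, 126.5, -8.3]
ee_rot: [0.707, 0.707, -0.0, 0.0]
force: [1.9, 2.9, 0.5]
opening: 0.1
gripper_force: 1.1
```

Call:
{"api": "move_arm", "payload": {"moves": [[0, -0.7, 0, 0, 0, 0, -1], [0, -1.4, 0, 0, 0, 0, -1], [0, -2.1, 0, 0, 0, 0, -1], [0, -2.8, 0, 0, 0, 0, -1], [0, -3.5, 0, 0, 0, 0, -1]]}}

```text
clock: 12.77
tcp_pos: [620.2, 123.9, -8.3]
ee_rot: [0.707, 0.707, 0.0, -0.0]
force: [1.1, 4.6, -1.6]
opening: 0.0
gripper_force: 2.6
```

Call:
{"api": "move_arm", "payload": {"moves": [[0, -0.7, 0, 0, 0, 0, -1], [0, -1.4, 0, 0, 0, 0, -1], [0, -2.0, 0, 0, 0, 0, -1], [0, -2.0, 0, 0, 0, 0, -1]]}}

```text
clock: 13.1
tcp_pos: [620.2, 123.8, -8.2]
ee_rot: [0.707, 0.708, 0.001, -0.001]
force: [3.0, 7.2, -1.0]
opening: -0.1
gripper_force: 3.3
```

It's stopped on the rail. Hold a moment, then look at it and at the catch.

Call:
{"api": "move_arm", "payload": {"moves": [[0, 0, 0, 0, 0, 0, -1], [0, 0, 0, 0, 0, 0, -1], [0, 0, 0, 0, 0, 0, -1], [0, 3, 0, 0, 0, 0, -1], [0, 12, 0, 0, 0, 0, -1], [0, 25, 0, 0, 0, 0, -1], [-20, 40, 30, 0, 0, 0, -1], [-40, 40, 65, 0, 0, 0, -1], [-60, 40, 90, 0, 0, 0, -1], [-60, 40, 90, 0, 0, 0, -1]]}}

```text
clock: 13.93
tcp_pos: [558.9, 164.0, 86.1]
ee_rot: [0.706, 0.708, 0.002, 0.001]
force: [0.1, 0.3, -0.5]
opening: -0.1
gripper_force: 0.0
```

Run:
```python
from h import *
snap('scene','l');snap('side','m')
g=cv2.imread('pics/l.png')[150:350,300:500];w=cv2.imread('pics/m.png')[190:340,190:390]
cv2.imwrite('pics/lm.png',np.hstack([cv2.resize(g,(600,600),interpolation=2),np.vstack([cv2.resize(w,(200,150)),np.zeros((450,200,3),np.uint8)])]))
```

```text
(no output)
```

View pics/lm.png

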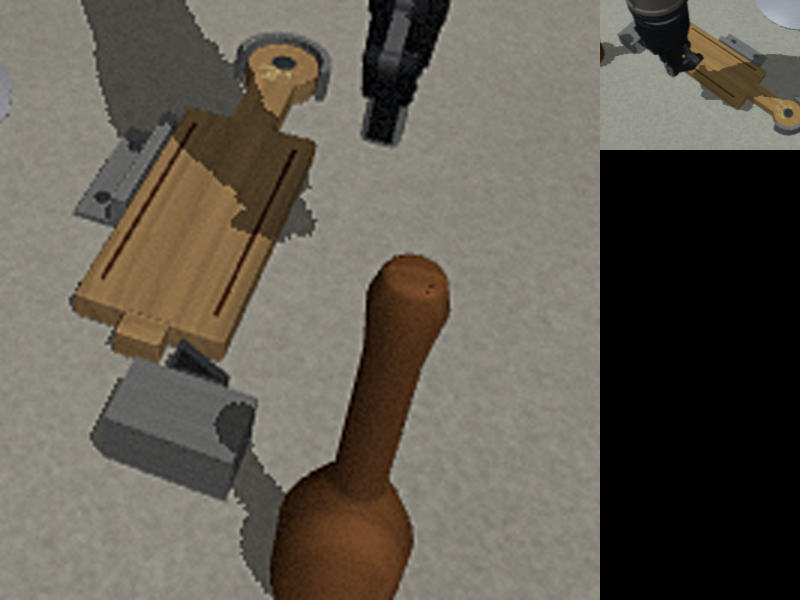

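The board lies along the rail, with the catch nose out beside the tongue (about (180,345) in the crop). Next, go over to the far side, behind the blade.

Call:
{"api": "move_arm", "payload": {"moves": [[11, -33, 10, 0, 0, 0, -1], [22, -66, 10, 0, 0, 0, -1], [34, -99, 10, 0, 0, 0, -1], [45, -132, 10, 0, 0, 0, -1], [57, -165, 10, 0, 0, 0, -1], [67, -194, 10, 0, 0, 0, -1], [67, -194, -20, 0, 0, 0, -1], [67, -194, -50, 0, 0, 0, -1], [67, -194, -80, 0, 0, 0, -1], [67, -194, -90, 0, 0, 0, -1]]}}

```text
clock: 14.87
tcp_pos: [623.3, -33.0, -14.2]
ee_rot: [0.707, 0.707, -0.003, -0.003]
force: [-0.9, 0.7, -0.3]
opening: -0.1
gripper_force: 0.0
```

Call:
{"api": "move_arm", "payload": {"moves": [[0, 0, 1, 0, 0, 0, -1], [1, 0, 1, 0, 0, 0, -1], [2, 5, 1, 0, 0, 0, -1], [2, 10, 1, 0, 0, 0, -1], [2, 15, 1, 0, 0, 0, -1], [2, 20, 1, 0, 0, 0, -1], [2, 24, 1, 0, 0, 0, -1], [2, 27, 1, 0, 0, 0, -1]]}}

```text
clock: 15.53
tcp_pos: [629.2, -4.3, -6.8]
ee_rot: [0.707, 0.707, 0.0, 0.0]
force: [-0.1, -0.6, -0.1]
opening: -0.2
gripper_force: 0.0
```

Call:
{"api": "move_arm", "payload": {"moves": [[0, 2, -1, 0, 0, 0, -1], [0, 4, -1, 0, 0, 0, -1], [0, 6, -1, 0, 0, 0, -1], [0, 8, -1, 0, 0, 0, -1], [0, 10, -1, 0, 0, 0, -1], [0, 11, -1, 0, 0, 0, -1], [0, 12, -1, 0, 0, 0, -1], [0, 13, -1, 0, 0, 0, -1]]}}

```text
clock: 16.2
tcp_pos: [629.0, 7.1, -8.3]
ee_rot: [0.707, 0.707, -0.0, 0.0]
force: [-0.5, -1.9, -0.7]
opening: -0.0
gripper_force: 0.8
```

Call:
{"api": "move_arm", "payload": {"moves": [[0, 0.4, 0, 0, 0, 0, -1], [0, 0.8, 0, 0, 0, 0, -1], [0, 1.2, 0, 0, 0, 0, -1], [0, 1.6, 0, 0, 0, 0, -1]]}}

```text
clock: 16.53
tcp_pos: [629.3, 8.8, -8.2]
ee_rot: [0.707, 0.707, 0.0, 0.0]
force: [1.4, -1.7, -0.3]
opening: 0.3
gripper_force: 0.8
```

Call:
{"api": "move_arm", "payload": {"moves": [[0, 0.4, 0, 0, 0, 0, -1], [0, 0.8, 0, 0, 0, 0, -1], [0, 1.2, 0, 0, 0, 0, -1], [0, 1.6, 0, 0, 0, 0, -1], [0, 2.0, 0, 0, 0, 0, -1]]}}

```text
clock: 16.95
tcp_pos: [629.3, 11.0, -8.2]
ee_rot: [0.707, 0.707, 0.0, 0.0]
force: [1.1, -1.4, -0.6]
opening: 0.2
gripper_force: 1.0
```

Call:
{"api": "move_arm", "payload": {"moves": [[0, 0.4, 0, 0, 0, 0, -1], [0, 0.8, 0, 0, 0, 0, -1], [0, 1.2, 0, 0, 0, 0, -1], [0, 1.6, 0, 0, 0, 0, -1], [0, 2.0, 0, 0, 0, 0, -1]]}}

```text
clock: 17.37
tcp_pos: [629.1, 13.1, -8.2]
ee_rot: [0.707, 0.707, 0.0, 0.0]
force: [2.4, -2.4, 0.7]
opening: -0.1
gripper_force: 1.1
```

Call:
{"api": "move_arm", "payload": {"moves": [[0, 0.4, 0, 0, 0, 0, -1], [0, 0.8, 0, 0, 0, 0, -1], [0, 1.2, 0, 0, 0, 0, -1], [0, 1.6, 0, 0, 0, 0, -1], [0, 2.0, 0, 0, 0, 0, -1]]}}

```text
clock: 17.78
tcp_pos: [629.0, 15.2, -8.3]
ee_rot: [0.707, 0.707, 0.0, -0.0]
force: [2.0, -2.3, -0.0]
opening: -0.1
gripper_force: 1.1
```

Call:
{"api": "move_arm", "payload": {"moves": [[0, 0.4, 0, 0, 0, 0, -1], [0, 0.8, 0, 0, 0, 0, -1], [0, 1.2, 0, 0, 0, 0, -1], [0, 1.6, 0, 0, 0, 0, -1], [0, 2.0, 0, 0, 0, 0, -1]]}}

```text
clock: 18.2
tcp_pos: [629.0, 15.9, -8.3]
ee_rot: [0.707, 0.707, -0.0, 0.0]
force: [2.2, -5.1, 0.7]
opening: -0.0
gripper_force: 2.9
```

The board has met the catch. I'll press up to about 8 N.

Call:
{"api": "move_arm", "payload": {"moves": [[0, 0.4, 0, 0, 0, 0, -1], [0, 0.8, 0, 0, 0, 0, -1], [0, 0.8, 0, 0, 0, 0, -1]]}}

```text
clock: 18.45
tcp_pos: [629.0, 16.0, -8.3]
ee_rot: [0.708, 0.707, -0.001, 0.001]
force: [1.4, -6.8, 0.7]
opening: 0.4
gripper_force: 3.2
```

Call:
{"api": "move_arm", "payload": {"moves": [[0, 0.4, 0, 0, 0, 0, -1], [0, 0.6, 0, 0, 0, 0, -1], [0, 0.6, 0, 0, 0, 0, -1], [0, 0.6, 0, 0, 0, 0, -1]]}}

```text
clock: 18.78
tcp_pos: [629.0, 16.0, -8.3]
ee_rot: [0.708, 0.706, -0.001, 0.001]
force: [2.0, -7.2, 0.7]
opening: 0.0
gripper_force: 3.7
```

Call:
{"api": "move_arm", "payload": {"moves": [[0, 0.4, 0, 0, 0, 0, -1], [0, 0.4, 0, 0, 0, 0, -1], [0, 0.4, 0, 0, 0, 0, -1], [0, 0.4, 0, 0, 0, 0, -1], [0, 0.4, 0, 0, 0, 0, -1], [0, 0.4, 0, 0, 0, 0, -1], [0, 0.4, 0, 0, 0, 0, -1], [0, 0.4, 0, 0, 0, 0, -1], [0, 0.4, 0, 0, 0, 0, -1], [0, 0.4, 0, 0, 0, 0, -1]]}}

```text
clock: 19.62
tcp_pos: [629.0, 16.1, -8.3]
ee_rot: [0.708, 0.706, -0.001, 0.001]
force: [1.7, -8.0, 0.9]
opening: 0.1
gripper_force: 4.0
```

Call:
{"api": "move_arm", "payload": {"moves": [[0, 0, 0, 0, 0, 0, -1], [0, 0, 0, 0, 0, 0, -1], [0, 0, 0, 0, 0, 0, -1], [0, -1, 0, 0, 0, 0, -1], [0, -4, 0, 0, 0, 0, -1], [0, -12, 0, 0, 0, 0, -1], [0, -30, 0, 0, 0, 0, -1], [0, -40, 15, 0, 0, 0, -1], [0, -40, 50, 0, 0, 0, -1], [0, -40, 85, 0, 0, 0, -1]]}}

```text
clock: 20.45
tcp_pos: [626.8, -21.7, 75.9]
ee_rot: [0.707, 0.707, -0.002, -0.002]
force: [1.1, 0.3, 0.2]
opening: 0.1
gripper_force: 0.0
```

Call:
{"api": "move_arm", "payload": {"moves": [[0, 0, 30, 0, 0, 0, -1], [0, 0, 60, 0, 0, 0, -1], [0, 0, 60, 0, 0, 0, -1], [0, 0, 60, 0, 0, 0, -1], [0, 0, 60, 0, 0, 0, -1]]}}

```text
clock: 20.87
tcp_pos: [628.2, -20.6, 136.1]
ee_rot: [0.707, 0.707, -0.0, -0.001]
force: [-0.1, -0.3, -0.5]
opening: 0.2
gripper_force: 0.0
```

```bash
python3 -c "
from plant import bot
print(bot.get_obs()['force'],bot.get_obs()['tcp_pos']);print(bot.finish_job())"
```

```text
[-0.1295036  -0.30162811 -0.46810065] [628.20106147 -20.56385297 136.13820733]
the job is handed in; nothing more can be done
None
```

I swung the board home to the rail until the catch snapped out, pushed it back against the catch and held about 8 N (at the wrist) for over a second, then withdrew and handed in at 20.9 s; no verdict came back, and I took no picture after the hold test.

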